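Tighten the coolant filter's cover in cross order

ROBOT

A 6-joint arm with a two-finger parallel gripper is mounted at the origin on the work surface. World frame = base frame: x ahead of the robot, y to its left, z up, the work surface at z = 0. Lengths are in m, angles in rad, forces in N, time in s.
With the tool pointing down it reaches from about 0.35 to 0.875 m from the base axis. Payload 4.2 kg.
Tool frame: the origin (TCP) lies at the very end of the fingers, on their centre line; the grasp point (between the pads) lies 19 mm behind it; z points along the fingers, x is the direction in which the jaws open and shut, and the axes are right-handed (so a half turn about z gives the same grasp; the last joint's range is limited). The gripper opens to 87 mm and grips with 3 to 60 N. Pads are 19 mm wide; open, the fingers measure 117 mm over their backs; the gripper's body (75 mm by 190 mm) begins 51 mm behind the grasp point.
Start: joints at [1.396, 0.385, 0.008, 0, -1.194, -0.259], TCP at [0.263, 0.567, 0.223] pointing down, gripper open.
Joint ranges: [-3.14, 3.14], [-1.21, 2.06], [-1.07, 1.41], [-3.16, 2.05], [-2.99, -0.16], [-3.1, 3.1]. Speed limits (rad/s): [2.79, 2.79, 3.14, 3.14, 3.14, 3.14].

INTERFACE

Orientations are given as a 3x3 rotation matrix whose columns are the frame's x, y, z axes.
In Python, from cell import r gives the robot as it stands.
- The arm moves only by the tool move_arm, never from a script. Its argument "plan" is one flat list of numbers, 5 for each row, row after row: the shift along the tool's x, y, z in mm, then the turn about the tool's z in degrees, then the closure, from 0 (fully open) to 1 (shut). A call has 1 to 20 rows; each row is the pose to reach, as a shift and turn from the pose commanded when the call began, along the tool's axes at that moment; what a row does not reach only later rows make up. A row lasts 1/12 s, in which the tool goes at most 41.7 mm and 7.16 degrees, less where a joint would pass 70% of its speed; a pose out of reach is approached as far as the arm can. A call with a gripper value outside its range is refused whole. The fingers move at their own pace and stop on an object; "force" is the grip in N (left out, the last holds). Time passes only in rows, so rows that repeat a pose let the fingers close. It gives the time, the measured TCP pose, the force and the opening at its end, in the units of the state.
- r.state(): the state, without advancing time (a new reading comes with each control period).
- r.grab_frame(name): name is "scene" or "top" or "wrist"; returns a dict with "image" (480x640x3 uint8, blue, green, red), "fovy" (degrees; the focal length in pixels is half the picture's height over the tangent of half this angle, whatever the lens; pixels are square), "cx", "cy" (the principal point, pixels), "eye" and "attitude" of the camera in the world. Camera axes: x right, y up, looking along -z (the intrinsics and any distortion apply to the point x, -y, -z); pixel columns grow to the right and rows downward; lengths in m; the calibration is good to about 2 mm. A picture is of the moment at which its call begins. There is no depth.
- r.finish_job(): hands the job in, once; it reports no verdict.
The state is a dict: "time": time; "q": joint angles; "joint_velocities": joint speeds; "effort": joint torques, N m; "ee_pos": TCP position; "tool_rot": TCP orientation; "wrist_force": force on the tool from outside, world axes, zero at the start; "wrist_torque": the same for the moment, N m; "opening": opening from 0.0 (shut) to 1.0 (fully open).
Only numpy, scipy, OpenCV 4.12 (cv2) and the standard library are available. Lean on these libraries where they do the work, as an engineer would, in place of code of your own. Each camera call takes 0.05 s, during which the arm holds its last target. There are 200 camera calls.

TASK

One of the four wing screws on the coolant filter's cover is already tight: its wings point at the centre of the cover. Tighten the other three in cross order: first the one diagonally opposite the tight one, and only then the two that remain, in either order. Turn each clockwise up to its stop, so that its wings point at the cover's centre as well, and let go.

Things in the scene. Friction and masses are not known exactly. Their poses are not given: they have to be found in the camera images.
- filter: Coolant filter fixed to the bench: grey box, black gasket, 200 mm square aluminium cover, top face 97 mm above the bench. Origin: centre of underside; x, y along the sides; any yaw. Four dark steel wing screws at (+-65, +-65) mm; the one at (-65, -65) is tight and fixed. Not for turning: lifting bow at the centre (50 mm along x, 24 high), brass plugs 6 high at (+-78, 0) mm.
- screw_c (a joint): Wing screw opposite the tight one, axis upright at (+65, +65) mm. Value: clockwise turn in rad; starts 0 to 0.5, firm stop at 1.2. At q the wing's long way is at 0.785 + (1.2 - q) rad from the filter's +x, counter-clockwise seen from above. Hub 18 mm across, 14 high on the cover; on it an upright wing 44 long, 9 thick, 14 to 38 mm above the cover.
- screw_b (a joint): Wing screw like screw_c, axis upright at (+65, -65) mm. Value: clockwise turn in rad; starts 0 to 0.5, firm stop at 1.2. At q the wing's long way is at -0.785 + (1.2 - q) rad from the filter's +x, counter-clockwise seen from above. Turns stiffly (0.07 N m) and stays where left.
- screw_d (a joint): Wing screw like screw_c, axis upright at (-65, +65) mm. Value: clockwise turn in rad; starts 0 to 0.5, firm stop at 1.2. At q the wing's long way is at 2.356 + (1.2 - q) rad from the filter's +x, counter-clockwise seen from above. Turns stiffly (0.07 N m) and stays where left; it does not rise or sink.

How it is judged:
On the way, in this order (a step that is already met when the one before it is completed fails the run):
1. the screw opposite the tight one is tightened while the other two are still loose (value of joint screw_c above 1 rad and value of joint each of screw_b, screw_d below 0.7 rad), for 0.2 s.
2. the remaining two are tightened (value of joint each of screw_b, screw_d above 1 rad), for 0.2 s.
At the end, for the whole second after the job is handed in: all three screws stand within 0.2 rad (11 degrees) of their stops, wings pointing at the cover's centre (all of step 2 and value of joint screw_c above 1 rad); the robot touches nothing.
It also fails if it takes over 51 s, if anything falls off the work surface, if the arm or the gripper's body presses on something with over 40 N, if the wrist force passes 120 N, or if a joint passes its speed limit or range.

## Working session

There is one attempt and no reset: what is moved stays moved. The work goes in short steps, Python scripts to look and compute and a tool call to move; the robot and the scene stay as the last step left them, time stands still between calls to the robot, and variables do not carry over. Pictures are saved under pics/ and viewed, about 8 in all and at most 12, crops included, and the job is handed in when it is done.

Besides the shell and the picture viewer there is one more tool, called after "Request:" by a JSON object that holds its "name" and its "arguments". move_arm: Moves the arm, as the interface text tells. Its arguments: {"type":"object","properties":{"plan":{"type":"array","items":{"type":"number"}},"force":{"type":"number"}},"required":["plan"]}

```bash
mkdir -p pics; ls; python3 - <<'E'
from cell import r
import cv2,numpy as np
s=r.state();print(s)
for n in("top","scene"):
    f=r.grab_frame(n);cv2.imwrite(f"pics/{n}0.png",f["image"]);print(n,{k:v for k,v in f.items() if k!="image"})
E
```

```text
pics
{'time': 0.0, 'q': array([ 1.39561476e+00,  3.85545647e-01,  6.64169832e-03, -4.88396097e-04,
       -1.19403297e+00, -2.58593768e-01]), 'joint_velocities': array([ 7.83449552e-04,  2.72064336e-04, -1.70971673e-05, -5.33304964e-04,
       -1.01699015e-03,  1.78415211e-03]), 'effort': array([-7.12788096e-04, -3.90662920e+01,  1.87399095e+01,  4.21983406e+00,
        1.09519684e-02, -1.91953127e-04]), 'ee_pos': array([0.26242307, 0.56657062, 0.22147399]), 'tool_rot': array([[-4.20462057e-01, -9.07309752e-01, -8.20259333e-04],
       [-9.07307491e-01,  4.20462843e-01, -2.02863787e-03],
       [ 2.18549150e-03, -1.08737815e-04, -9.99997606e-01]]), 'wrist_force': array([-1.03895022,  0.39858094, -0.05375366]), 'wrist_torque': array([-0.06991759, -0.06366652,  0.04543512]), 'opening': 1.0003069909139137}
top {'fovy': 44.944713176249984, 'cx': 314.0509730600677, 'cy': 238.16130372231697, 'eye': array([0.41433132, 0.05982139, 0.74921901]), 'attitude': array([[ 0.0114071 ,  0.98283767, -0.1841195 ],
       [-0.99894074,  0.01940982,  0.0417212 ],
       [ 0.0445789 ,  0.18344855,  0.982018  ]])}
scene {'fovy': 52.802811646100004, 'cx': 319.7290876752198, 'cy': 246.02224201910008, 'eye': array([0.94167468, 0.21078072, 0.56572354]), 'attitude': array([[-0.41208526, -0.6844966 ,  0.60137355],
       [ 0.91107225, -0.31791069,  0.26245027],
       [ 0.01153676,  0.65604664,  0.75463217]])}
```

View pics/top0.png

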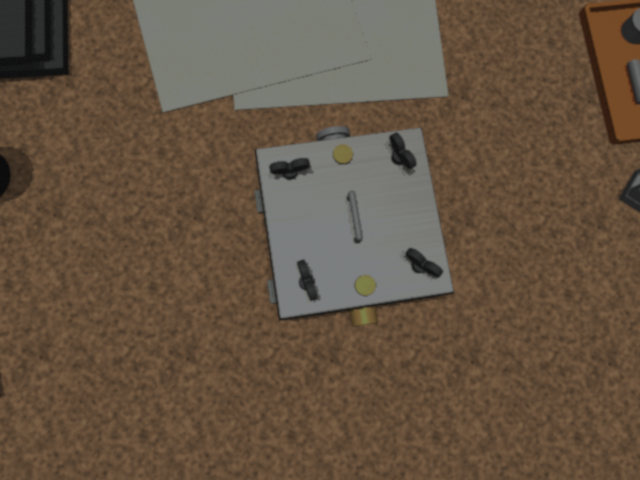

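View pics/scene0.png

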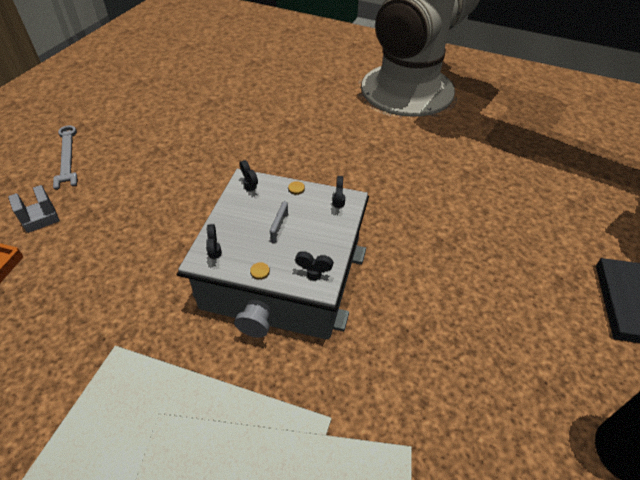

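```bash
cat > h.py <<'E'
import numpy as np,cv2
def ray(f,uv):
    F=240/np.tan(np.radians(f["fovy"]/2));uv=np.atleast_2d(uv).astype(float)
    d=np.c_[(uv[:,0]-f["cx"])/F,-(uv[:,1]-f["cy"])/F,-np.ones(len(uv))]@f["attitude"].T
    return f["eye"],d/np.linalg.norm(d,axis=1)[:,None]
def onplane(f,uv,z):
    e,d=ray(f,uv);return e+d*((z-e[2])/d[:,2])[:,None]
def tri(f,a,g,b):
    e,d=ray(f,a);E,D=ray(g,b);A=np.array([[d[0]@d[0],-d[0]@D[0]],[d[0]@D[0],-D[0]@D[0]]])
    s,t=np.linalg.solve(A,[d[0]@(E-e),D[0]@(E-e)]);p=e+s*d[0];q=E+t*D[0];return (p+q)/2,np.linalg.norm(p-q)
E
python3 - <<'E'
from cell import r
from h import *
T=r.grab_frame("top");S=r.grab_frame("scene")
def cover(f,seed):
    im=f["image"];h=cv2.cvtColor(im,cv2.COLOR_BGR2HSV)
    m=((h[...,1]<60)&(h[...,2]>85)).astype(np.uint8)
    n,l=cv2.connectedComponents(m,connectivity=4);c=np.where(l==l[seed[1],seed[0]],255,0).astype(np.uint8)
    hull=cv2.convexHull(max(cv2.findContours(c,0,2)[0],key=cv2.contourArea))
    for e in np.linspace(.01,.08,30):
        a=cv2.approxPolyDP(hull,e*cv2.arcLength(hull,True),True)
        if len(a)==4:break
    full=cv2.fillConvexPoly(np.zeros_like(c),a.reshape(-1,2),255)
    v=h[...,2]; d=((v<70)&(full>0)).astype(np.uint8)
    d=cv2.morphologyEx(d,cv2.MORPH_OPEN,np.ones((2,2),np.uint8))
    n,l,st,ce=cv2.connectedComponentsWithStats(d)
    return a.reshape(-1,2),[(i,st[i,4],ce[i]) for i in range(1,n) if st[i,4]>60],l
a,bl,l=cover(T,(320,230));b,bs,ls=cover(S,(250,230))
print(a.tolist(),[(x[1],x[2].round()) for x in bl]);print(b.tolist(),[(x[1],x[2].round()) for x in bs])
# correspondences of corners: top-plane projection at .097 nearest
P=onplane(T,a,.097);Q=onplane(S,b,.097)
for i,p in enumerate(P):
    j=np.argmin(np.linalg.norm(Q-p,axis=1));print(p.round(4),Q[j].round(4),"tri",*tri(T,a[i],S,b[j]))
c=P.mean(0);print("centre",c)
for i,n,ce in bl:
    ys,xs=np.where(l==i);p=onplane(T,np.c_[xs,ys],.123)[:,:2];m=p.mean(0);w,v=np.linalg.eigh(np.cov((p-m).T))
    print(n,ce.round(),"pos",m.round(4),"ang",np.degrees(np.arctan2(v[1,1],v[0,1]))%180,w**.5)
for (i,n,ce) in bl:
    print("tri blob",min((tri(T,ce,S,x[2]) for x in bs),key=lambda t:t[1]))
E
```

```text
[[419, 127], [453, 290], [281, 317], [257, 149]] [(np.int32(591), array([402., 154.])), (np.int32(588), array([291., 169.])), (np.int32(544), array([423., 265.])), (np.int32(429), array([308., 281.]))]
[[236, 169], [367, 193], [334, 304], [179, 270]] [(np.int32(269), array([251., 182.])), (np.int32(194), array([339., 200.])), (np.int32(129), array([279., 228.])), (np.int32(365), array([214., 245.])), (np.int32(712), array([314., 266.]))]
[ 0.6745 -0.0921  0.097 ] [ 0.6764 -0.0927  0.097 ] tri [ 0.6754065  -0.0930374   0.09550229] 0.0012227742854374502
[ 0.4797 -0.1268  0.097 ] [ 0.4823 -0.1277  0.097 ] tri [ 0.48026003 -0.12824469  0.09494808] 0.0016821196512821512
[0.4466 0.0679 0.097 ] [0.4488 0.0676 0.097 ] tri [0.44680085 0.06749595 0.09526823] 0.0009420456595730484
[0.6417 0.1003 0.097 ] [0.6426 0.0997 0.097 ] tri [0.64206744 0.09994032 0.09631243] 0.0008687838669191422
centre [ 0.56062664 -0.01267868  0.097     ]
591 [402. 154.] pos [ 0.631  -0.0659] ang 25.963388237552323 [0.00561944 0.01229148]
588 [291. 169.] pos [0.6099 0.0601] ang 100.45425882155573 [0.00537577 0.01204692]
544 [423. 265.] pos [ 0.5044 -0.0873] ang 56.0718808691424 [0.00481001 0.01190346]
429 [308. 281.] pos [0.484  0.0394] ang 19.856563772459396 [0.00359125 0.01184551]
tri blob (array([ 0.63445222, -0.06759908,  0.11220293]), np.float64(0.0009825783736352749))
tri blob (array([0.61295111, 0.06046154, 0.11271874]), np.float64(0.0006417494714344615))
tri blob (array([ 0.50634448, -0.0899009 ,  0.10510329]), np.float64(0.0032680818527279503))
tri blob (array([0.48585132, 0.0394203 , 0.10433348]), np.float64(0.0013195698518476873))
```

Request:
{"name": "move_arm", "arguments": {"plan": [310,-531,0,55,0.5,310,-531,0,55,0.5,310,-531,0,55,0.5,310,-531,0,55,0.5,310,-531,0,55,0.5,310,-531,0,55,0.5,310,-531,0,55,0.5,310,-531,0,55,0.5,310,-531,0,55,0.5,310,-531,0,55,0.5,310,-531,0,55,0.5,310,-531,0,55,0.5,310,-531,0,55,0.5,310,-531,0,55,0.5,310,-531,0,55,0.5,310,-531,0,55,0.5,310,-531,0,55,0.5,310,-531,0,55,0.5,310,-531,0,55,0.5,310,-531,0,55,0.5], "force": 30}}

```text
time: 1.87
ee_pos: [0.6136, 0.0638, 0.2228]
tool_rot: [[-0.984, -0.178, 0.0], [-0.178, 0.984, 0.0], [-0.0, 0.0, -1.0]]
wrist_force: [-1.0, 0.3, -1.1]
opening: 0.498
```

```bash
python3 - <<'E'
from cell import r
from h import *
W=r.grab_frame("wrist");cv2.imwrite("pics/w1.png",W["image"]);print({k:v for k,v in W.items() if k!="image"})
s=r.state();print(s["time"],s["ee_pos"],s["tool_rot"],s["q"])
F=240/np.tan(np.radians(W["fovy"]/2))
for n,p in dict(c=(.6137,.0624,.125),b=(.6358,-.0657,.125),d=(.486,.0404,.125)).items():
    v=W["attitude"].T@(np.array(p)-W["eye"]);print(n,W["cx"]+F*v[0]/-v[2],W["cy"]-F*v[1]/-v[2])
E
```

```text
{'fovy': 61.978238969376356, 'cx': 328.99420492203393, 'cy': 235.03331667533226, 'eye': array([ 0.62637017, -0.01058876,  0.38578327]), 'attitude': array([[-9.84121944e-01,  1.70475141e-01,  4.94188716e-02],
       [-1.77493524e-01, -9.45548773e-01, -2.72825158e-01],
       [ 2.18045860e-04, -2.77264755e-01,  9.60793530e-01]])}
1.9167 [0.6137001  0.06381266 0.22287753] [[-9.84021379e-01 -1.78050104e-01  2.93735267e-04]
 [-1.78050058e-01  9.84021415e-01  1.75889391e-04]
 [-3.20358917e-04  1.20779340e-04 -9.99999941e-01]] [ 3.65555256e-01  3.70761784e-01 -1.25916927e-02 -6.39138561e-05
 -1.18710565e+00 -1.86526822e-01]
c 328.193957989418 233.3652998903098
b 329.75056795383597 20.79167350296032
d 518.9746059925183 234.7918217364102
```

View pics/w1.png

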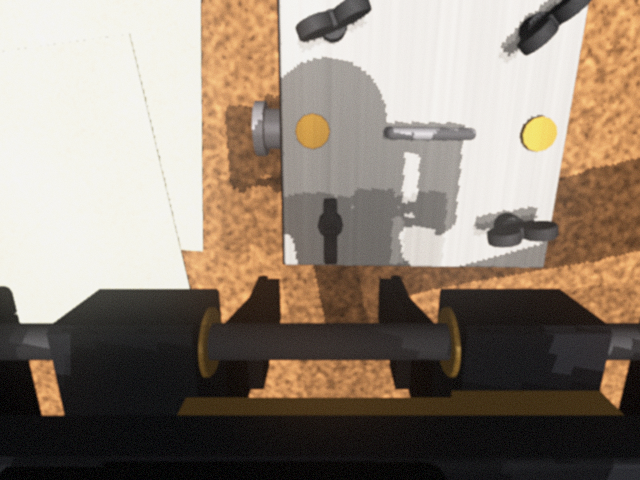

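Request:
{"name": "move_arm", "arguments": {"plan": [0,-1,30,0,0.5,0,-1,60,0,0.5,0,-1,85,0,0.5,0,-1,100,0,0.5,0,-1,107,0,0.5,0,-1,107,0,0.5,0,-1,107,0,1,0,-1,107,0,1,0,-1,107,0,1,0,-1,107,0,1,0,-1,107,0,1,0,-1,107,0,1], "force": 30}}

```text
time: 2.92
ee_pos: [0.6146, 0.0617, 0.1161]
tool_rot: [[-0.984, -0.176, 0.001], [-0.176, 0.984, 0.0], [-0.001, 0.0, -1.0]]
wrist_force: [-0.9, 0.1, 0.5]
opening: 0.133
```

Request:
{"name": "move_arm", "arguments": {"plan": [0,0,0,0,1,0,0,0,0,1,0,0,0,4,1,0,0,0,8,1,0,0,0,12,1,0,0,0,16,1,0,0,0,20,1,0,0,0,24,1,0,0,0,28,1,0,0,0,32,1,0,0,0,36,1,0,0,0,40,1,0,0,0,43,1,0,0,0,46,1,0,0,0,48,1,0,0,0,48,1,0,0,0,48,1]}}

```text
time: 4.33
ee_pos: [0.6144, 0.0613, 0.116]
tool_rot: [[-0.791, 0.612, 0.0], [0.612, 0.791, -0.001], [-0.001, -0.001, -1.0]]
wrist_force: [-1.7, -1.5, 3.8]
opening: 0.098
```

```bash
python3 - <<'E'
from cell import r
import numpy as np
s=r.state();print(s["time"],s["ee_pos"],np.degrees(np.arctan2(*s["tool_rot"][[1,0],0]))%360,s["opening"],s["wrist_force"],s["wrist_torque"],s["q"])
E
```

```text
4.3333 [0.61442712 0.06129665 0.11595335] 142.27433585923833 0.09817354430155714 [-1.70898063 -1.52612661  3.7964432 ] [-0.38058203  0.51305372  0.47206067] [ 3.61629584e-01  4.62663581e-01 -1.53687137e-01  1.00615742e-03
 -9.54573121e-01 -1.02064837e+00]
```

Request:
{"name": "move_arm", "arguments": {"plan": [0,0,0,-1,1,0,0,0,-2,0.5,0,0,0,-2,0.5,0,0,0,-2,0.5,0,0,0,-2,0.5,0,0,-15,-2,0.5,0,0,-45,-2,0.5,0,0,-80,-2,0.5,0,0,-107,-2,0.5,0,0,-107,-2,0.5,0,0,-107,-2,0.5]}}

```text
time: 5.25
ee_pos: [0.6153, 0.0622, 0.2245]
tool_rot: [[-0.81, 0.586, 0.004], [0.586, 0.81, 0.002], [-0.002, 0.004, -1.0]]
wrist_force: [0.2, 0.7, -1.1]
opening: 0.5
```

```bash
cat >> h.py <<'E'
def look(r,name,pts):
    W=r.grab_frame("wrist");cv2.imwrite(f"pics/{name}.png",W["image"])
    s=r.state();R=s["tool_rot"];print("t",s["time"],"tcp",s["ee_pos"].round(4),"yaw",np.degrees(np.arctan2(R[1,0],R[0,0]))%360,"q6",s["q"][5])
    F=240/np.tan(np.radians(W["fovy"]/2))
    for n,(p,ang) in pts.items():
        px=[]
        for t in(0,.02):
            q=np.array([p[0]+t*np.cos(np.radians(ang)),p[1]+t*np.sin(np.radians(ang)),.133])
            v=W["attitude"].T@(q-W["eye"]);px.append((W["cx"]+F*v[0]/-v[2],W["cy"]-F*v[1]/-v[2]))
        print(n,"axis/tip at expected",np.round(px).tolist())
        print("   tool-frame shift mm",((np.array([*p,.115])-s["ee_pos"])@R*1e3).round(1))
    return W
E
python3 - <<'E'
from cell import r
from h import *
W=look(r,"w2",dict(c=((.6137,.0624),54.8),b=((.6358,-.0657),26),d=((.486,.0404),20)))
T=r.grab_frame("top");cv2.imwrite("pics/both2.png",np.hstack([cv2.resize(W["image"],(400,300)),T["image"][80:380,200:600]]))
E
```

```text
t 5.3 tcp [0.6142 0.0619 0.2226] yaw 144.12351037401837 q6 -0.9877041527317134
c axis/tip at expected [[330.0, 237.0], [330.0, 266.0]]
   tool-frame shift mm [  0.7  -0.  107.6]
b axis/tip at expected [[175.0, 92.0], [163.0, 123.0]]
   tool-frame shift mm [-92.3 -90.9 107.4]
d axis/tip at expected [[482.0, 89.0], [460.0, 118.0]]
   tool-frame shift mm [ 91.3 -92.7 107.5]
```

View pics/both2.png

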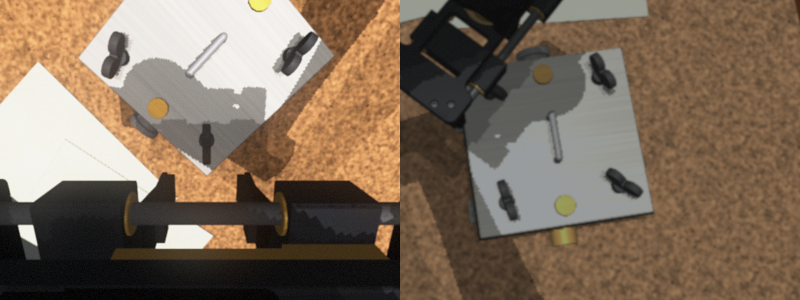

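Request:
{"name": "move_arm", "arguments": {"plan": [-30,-30,0,7,0.5,-60,-60,0,14,0.5,-85,-85,0,21,0.5,-92,-91,0,28,0.5,-92,-91,0,28,0.5,-92,-91,0,28,0.5]}}

```text
time: 5.85
ee_pos: [0.6349, -0.0666, 0.2206]
tool_rot: [[-0.441, 0.897, -0.003], [0.897, 0.441, 0.0], [0.001, -0.003, -1.0]]
wrist_force: [-0.2, 0.7, 0.0]
opening: 0.5
```

```bash
python3 - <<'E'
from cell import r
from h import *
look(r,"w3",dict(b=((.6358,-.0657),26)))
E
```

```text
t 5.9 tcp [ 0.6351 -0.0657  0.221 ] yaw 116.257924498029 q6 -1.261919205992345
b axis/tip at expected [[328.0, 244.0], [328.0, 272.0]]
   tool-frame shift mm [ -0.4   0.9 106. ]
```

View pics/w3.png

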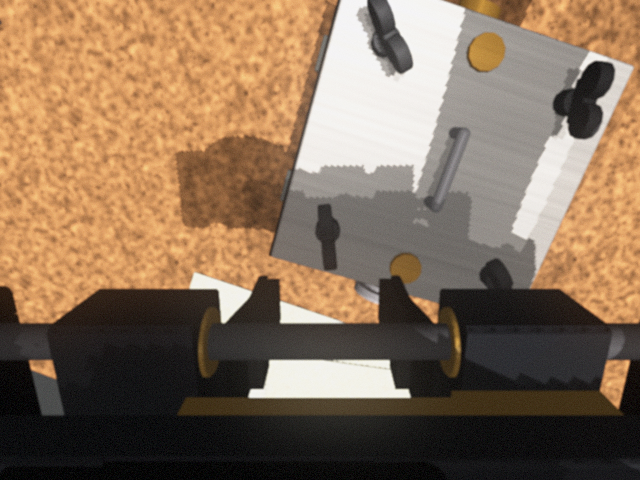

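Request:
{"name": "move_arm", "arguments": {"plan": [0,0,30,-3,0.5,0,0,60,-6,0.5,0,0,85,-6,0.5,0,0,99,-6,0.5,0,0,105,-6,0.5,0,0,105,-6,0.5,0,0,105,-6,1,0,0,105,-6,1,0,0,105,-6,1,0,0,105,-6,1,0,0,105,-6,1,0,0,105,-6,1,0,0,105,-6,1,0,0,105,-6,1], "force": 30}}

```text
time: 7.07
ee_pos: [0.6364, -0.067, 0.1181]
tool_rot: [[-0.532, 0.847, 0.002], [0.847, 0.532, -0.001], [-0.002, 0.001, -1.0]]
wrist_force: [1.9, -4.5, -0.0]
opening: 0.101
```

Request:
{"name": "move_arm", "arguments": {"plan": [0,0,0,4,1,0,0,0,8,1,0,0,0,12,1,0,0,0,16,1,0,0,0,20,1,0,0,0,24,1,0,0,0,28,1,0,0,0,32,1,0,0,0,36,1,0,0,0,40,1,0,0,0,44,1,0,0,0,48,1,0,0,0,52,1,0,0,0,56,1,0,0,0,60,1,0,0,0,63,1,0,0,0,66,1,0,0,0,69,1,0,0,0,70,1,0,0,0,70,1]}}

```text
time: 8.73
ee_pos: [0.6364, -0.0685, 0.1182]
tool_rot: [[0.613, 0.79, 0.001], [0.79, -0.613, -0.003], [-0.002, 0.003, -1.0]]
wrist_force: [3.5, -8.9, -0.5]
opening: 0.099
```

```bash
python3 - <<'E'
from cell import r
import numpy as np
s=r.state();print(s["time"],s["ee_pos"],np.degrees(np.arctan2(*s["tool_rot"][[1,0],0]))%360,s["opening"],s["wrist_force"],s["wrist_torque"],s["q"])
E
```

```text
8.7333 [ 0.63643191 -0.06846915  0.11816913] 52.21081718425986 0.09925232484451306 [ 3.50027852 -8.85388983 -0.50758174] [-2.6824296  -0.91128606  0.50114435] [ 0.14694794  0.49403215 -0.09378847  0.00439029 -0.98202408 -2.37972328]
```

Request:
{"name": "move_arm", "arguments": {"plan": [0,0,0,-2,1,0,0,0,-2,0.5,0,0,0,-2,0.5,0,0,0,-2,0.5,0,0,0,-2,0.5,0,0,-15,-2,0.5,0,0,-45,-2,0.5,0,0,-80,-2,0.5,0,-10,-105,-8,0.5,-1,-40,-105,-15,0.5,-3,-75,-105,-22,0.5,-5,-110,-105,-29,0.5,-6,-145,-105,-36,0.5,-7,-170,-105,-43,0.5,-8,-183,-105,-50,0.5,-8,-183,-105,-57,0.5,-8,-183,-105,-58,0.5,-8,-183,-105,-58,0.5,-8,-183,-105,-58,0.5]}}

```text
time: 10.32
ee_pos: [0.4864, 0.0401, 0.2226]
tool_rot: [[-0.342, 0.94, 0.0], [0.94, 0.342, 0.0], [0.0, 0.0, -1.0]]
wrist_force: [0.7, -0.3, 0.6]
opening: 0.499
```

```bash
python3 - <<'E'
from cell import r
from h import *
look(r,"w4",dict(d=((.486,.0404),20),b=((.6358,-.0657),-35.2)))
E
```

```text
t 10.3667 tcp [0.4865 0.0399 0.2224] yaw 110.00182666809941 q6 -1.6369916737012846
d axis/tip at expected [[329.0, 240.0], [329.0, 269.0]]
   tool-frame shift mm [  0.6  -0.3 107.4]
b axis/tip at expected [[123.0, 377.0], [103.0, 390.0]]
   tool-frame shift mm [-150.3  104.2  107.4]
```

View pics/w4.png

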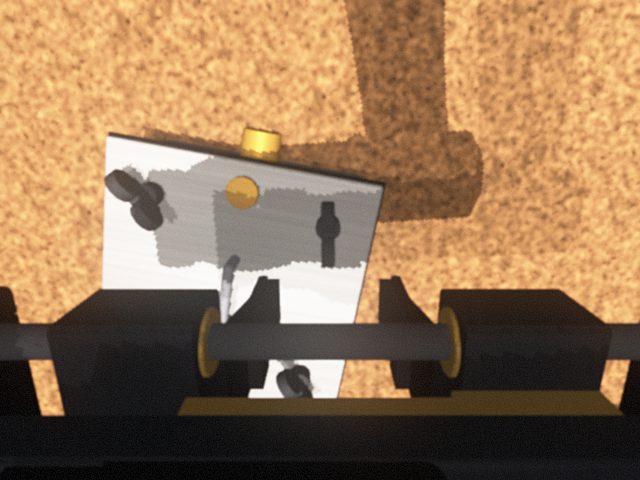

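Request:
{"name": "move_arm", "arguments": {"plan": [0,0,30,0,0.5,0,0,60,0,0.5,0,0,85,0,0.5,0,0,100,0,0.5,0,0,106,0,0.5,0,0,106,0,0.5,0,0,106,0,1,0,0,106,0,1,0,0,106,0,1,0,0,106,0,1,0,0,106,0,1,0,0,106,0,1,0,0,106,0,1,0,0,106,0,1], "force": 30}}

```text
time: 11.53
ee_pos: [0.4867, 0.0393, 0.1171]
tool_rot: [[-0.345, 0.939, 0.001], [0.939, 0.345, -0.001], [-0.001, 0.0, -1.0]]
wrist_force: [0.5, -5.0, 1.9]
opening: 0.103
```

Request:
{"name": "move_arm", "arguments": {"plan": [0,0,0,4,1,0,0,0,8,1,0,0,0,12,1,0,0,0,16,1,0,0,0,20,1,0,0,0,24,1,0,0,0,28,1,0,0,0,32,1,0,0,0,36,1,0,0,0,40,1,0,0,0,44,1,0,0,0,48,1,0,0,0,52,1,0,0,0,55,1,0,0,0,58,1,0,0,0,58,1,0,0,0,58,1]}}

```text
time: 12.95
ee_pos: [0.4865, 0.0382, 0.1171]
tool_rot: [[0.612, 0.791, 0.0], [0.791, -0.612, -0.003], [-0.003, 0.002, -1.0]]
wrist_force: [2.8, -9.1, 1.0]
opening: 0.103
```

```bash
python3 - <<'E'
from cell import r
import numpy as np
s=r.state();print(s["time"],s["ee_pos"],np.degrees(np.arctan2(*s["tool_rot"][[1,0],0]))%360,s["opening"],s["wrist_force"],s["wrist_torque"],s["q"])
E
```

```text
12.95 [0.48652898 0.03819941 0.11707662] 52.28906149239647 0.10296771552866106 [ 2.76387083 -9.08019191  0.97417719] [-2.64577629 -0.91237957  0.43264277] [ 0.41399496  0.26465371 -0.47013404  0.00415139 -0.83724869 -2.64574992]
```

Request:
{"name": "move_arm", "arguments": {"plan": [0,0,0,-2,1,0,0,0,-2,0.5,0,0,0,-2,0.5,0,0,0,-2,0.5,0,0,0,-2,0.5,0,0,-15,-2,0.5,0,0,-45,-2,0.5,0,0,-80,-2,0.5,0,0,-105,-2,0.5,24,-18,-110,-2,0.5,48,-36,-110,-2,0.5,80,-61,-110,-2,0.5,110,-85,-110,-2,0.5,140,-110,-110,-2,0.5,170,-135,-110,-2,0.5,190,-147,-110,-2,0.5,198,-153,-110,-2,0.5,198,-153,-110,-2,0.5]}}

```text
time: 14.45
ee_pos: [0.4866, 0.2924, 0.2259]
tool_rot: [[0.584, 0.812, -0.001], [0.812, -0.584, -0.0], [-0.0, -0.0, -1.0]]
wrist_force: [0.1, -0.6, 1.0]
opening: 0.498
```

```bash
python3 - <<'E'
from cell import r
from h import *
T=r.grab_frame("top");S=r.grab_frame("scene")
cv2.imwrite("pics/end.png",np.hstack([T["image"][80:380,200:600],S["image"][120:420,100:500]]))
v=cv2.cvtColor(T["image"],cv2.COLOR_BGR2HSV)[...,2]
c0=np.array([.5606,-.0127])
for n,p in dict(c=(.6137,.0624),b=(.6358,-.0657),d=(.486,.0404),a=(.5075,-.0878)).items():
    ys,xs=np.where(v<70);P=onplane(T,np.c_[xs,ys],.123)[:,:2];P=P[np.linalg.norm(P-p,axis=1)<.027];m=P.mean(0);w,V=np.linalg.eigh(np.cov((P-m).T))
    e=np.array(p)-c0;print(n,len(P),np.degrees(np.arctan2(V[1,1],V[0,1]))%180,"ideal",np.degrees(np.arctan2(e[1],e[0]))%180)
E
```

```text
c 502 50.53161212263876 ideal 54.73750204634685
b 400 146.37853702766344 ideal 144.82430740634703
d 405 144.62600380131704 ideal 144.55688161610198
a 533 56.3555167598243 ideal 54.73750204634683
```

View pics/end.png

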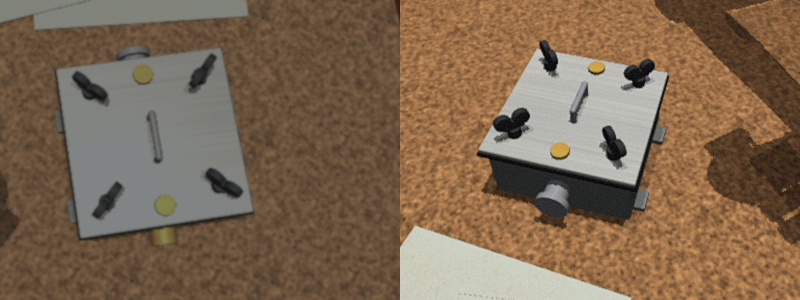

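```bash
python3 -c "
from cell import r
print(r.finish_job())"
```

```text
the job is handed in; nothing more can be done
None
```

I tightened screw_c first, then screw_b, then screw_d. Each was gripped across its wing, turned clockwise to the stop and released. I handed the job in at about 14.5 s of the 51 s allowed, with the arm clear of the filter.

**At the stops:** the tool met firm resistance each time (0.43 to 0.50 N m), about 2.5° past the expected stop angle.

**Final camera check:** in the last overhead and scene pictures, all four wings point at the cover's centre. The measured wing angles, against the direction to the centre, were:

| Screw | Measured | Ideal | Difference |
|---|---|---|---|
| screw_c | 50.5° | 54.7° | 4.2° |
| screw_b | 146.4° | 144.8° | 1.6° |
| screw_d | 144.6° | 144.6° | 0.1° |
| fixed one | 56.4° | 54.7° | 1.6° |

- **screw_c:** its 4.2° difference is the largest. The reading falls past the stop, so I take it as measurement bias from the hub showing in the dark blob.
- **Tolerance:** all three turned screws are well inside the 11° allowed.
- **Disagreement:** the cover's height came out at 95 to 96.3 mm from two views, slightly below the stated 97 mm. It did not affect the grasps.

No check failed.

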